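Shield the fresh mould and uncap the release-agent tank

ROBOT

A 6-joint arm with a two-finger parallel gripper is mounted at the origin on the work surface. World frame = base frame: x ahead of the robot, y to its left, z up, the work surface at z = 0. Lengths are in mm, angles in rad, forces in N, time in s.
With the tool pointing down it reaches from about 275 to 725 mm from the base axis. Payload 15.9 kg.
Tool frame: the origin (TCP) lies at the very end of the fingers, on their centre line; the grasp point (between the pads) lies 19 mm behind it; z points along the fingers, y is the line along which they close (so a half turn about z gives the same grasp; the last joint's range is limited). The gripper opens to 85 mm and grips with 20 to 120 N. Pads are 22 mm wide; open, the fingers measure 114 mm over their backs; the gripper's body (76 mm by 85 mm) begins 54 mm behind the grasp point. The pads swing forward as they close: fully open they stand 13 mm farther back than shut.
Start: joints at [-1.131, 0.213, -0.034, 1.323, 0, 1.571], TCP at [212.871, -452.406, 231.306] pointing down, gripper open.
Joint ranges: [-2.98, 2.98], [-0.74, 1.72], [-1.14, 1.35], [-2.1, 2.04], [-1.57, 1.44], [-3.14, 3.14]. Speed limits (rad/s): [1.89, 1.89, 2.39, 2.57, 3.14, 3.14].

INTERFACE

Orientations are given as a unit quaternion [w, x, y, z].
In Python, from station import env, read_camera, job_done gives the robot as it stands. The module is installed in compiled form; this text tells all that it offers.
- The arm moves only by the tool drive_tool, never from a script. Its argument "moves" is a list of rows, each an object of numbers: "tx", "ty", "tz": the shift along the tool's x, y, z in cm; "wx", "wy", "wz": the turn, a rotation vector about the tool's x, y, z in degrees; "jaw": the finger opening in cm, from 0 to 8.54. A call has 1 to 10 rows; each row is the pose to reach, as a shift and turn from the pose commanded when the call began, along the tool's axes at that moment; what a row does not reach only later rows make up. A row lasts 1/12 s, in which the tool goes at most 41.7 mm and 7.16 degrees, less where a joint would pass 70% of its speed; a pose out of reach is approached as far as the arm can. A call with a gripper value outside its range is refused whole. The fingers move at their own pace and stop on an object; "grip_force" is the grip in N (left out, the last holds). Time passes only in rows, so rows that repeat a pose let the fingers close. It gives the time, the measured TCP pose, the force, the opening and the grip force at its end, in the units of the state.
- env.sense(): the state, without advancing time (a new reading comes with each control period).
- read_camera(name): name is "scene" or "top" or "wrist"; returns a dict with "color" (400x640x3 uint8, red, green, blue), "intrinsics" (3x3 intrinsics, pixels), "rvec" (rotation vector, rad) and "tvec" (3), from world to camera coordinates, as OpenCV has them. Camera axes: x right, y down, z forward; pixel columns grow to the right and rows downward; lengths in mm; the calibration is good to about 2 mm. A picture is of the moment at which its call begins. There is no depth.
- job_done(): hands the job in; it is judged then, once.
The state is a dict: "time_s": time; "qpos": joint angles; "dq": joint speeds; "joint_efforts": joint torques, N m; "ee_pos": TCP position; "ee_rot": TCP orientation; "wrist_force": force on the tool from outside, world axes, zero at the start; "wrist_torque": the same for the moment, N m; "opening": opening from 0.0 (shut) to 1.0 (fully open); "grasp_force": force on a finger pad.
Only numpy, scipy, OpenCV 4.12 (cv2) and the standard library are available. Lean on these libraries where they do the work, as an engineer would, in place of code of your own. Each camera call takes 0.05 s, during which the arm holds its last target. There are 200 camera calls.

TASK

First shield the fresh mould box from splashes: take the yellow splash board out of its wooden rack and lean it at a slant, of roughly 20 degrees, against the long side of the mould box that faces the blue tank, its foot on the bench, centred on the box and running along it, and let go of it. Then take the red cap off the blue tank: nobody knows whether it has a right-hand or a left-hand thread, so try it both ways, turn it the way that goes until it is free, and lift it straight up off the neck. Finish while still holding the cap in the gripper, level, well clear above the tank's neck, with the board still leaning and the other things on the bench left where they were.

Things in the scene. Friction and masses are not known exactly. Their poses are not given: they have to be found in the camera images.
- board_center (a point): Centre of the yellow splash board, a loose rigid slab 160 mm wide (x), 10 mm thick (y) and 150 mm high (z up), 0.16 kg. It stands upright in the rack, its underside 12 mm above the bench, so that the centre is 87 mm and its top edge 162 mm above the bench.
- board: The splash board; origin at the middle of its underside (its foot), 75 mm below its centre along the board's z; same axes as board_center.
- board_rack: Dark wooden rack, fixed; base 130 x 70 x 12 mm with four posts, 62 mm high from the bench, that keep the board upright with 2 mm play either side (a slot along the rack's x). Origin at the centre of its underside on the bench. Lift the board at least 55 mm straight up to clear it.
- mould_box: Plywood mould box with white plaster in it, fixed and heavy: 160 mm long (x), 90 mm wide (y), 90 mm high. Origin at the centre of its underside on the bench. The side that faces the blue tank is the one at y = -45 mm of its own frame: its upper edge is what the board leans on.
- tank_mouth (a point): Centre of the rim of the blue tank's neck, 130 mm above the bench. The tank is fixed: body 150 mm in diameter, 80 mm high, on a 176 mm foot plate; neck 73 mm in diameter up to the rim. Its x axis points to the white mark on the tank's shoulder; the cap's stripe lies within 4 degrees of it while locked.
- tank: The blue tank; origin at the centre of its underside, axes as tank_mouth. Loosening, the cap meets a firm end stop at 63 degrees from the tank's x axis; from 50 degrees on it lifts out. The other way a firm stop is met after 6 to 14 degrees. Which way loosens, seen from above, differs from run to run and cannot be seen. At a stop the torque passes 0.5 N m at once.
- cap_knob (a point): Centre of the red cap's knob, an upright round post 32 mm in diameter and 34 mm high, the part to grip; it stands 27 mm above the neck's rim at the start. Under it is a disc 72 mm in diameter and 10 mm thick that rests on the rim; the knob's top is 44 mm above the rim. The x axis points along the white stripe on the disc. Grip firmly: pads can slip round it at a stop.
- cap: The red cap with its knob, loose, 0.1 to 0.2 kg; origin at the centre of the disc's underside. A stem with three lugs reaches 34 mm below it into the neck and keeps it from being lifted while locked. The thread is short and does not raise the cap: it turns easily (under 0.3 N m) by about 60 degrees in its loosening direction, then lifts straight out.
- spare_tank: Black tank with a grey cap, same size, knob top 174 mm above the bench, fixed. Not part of the job.
- plaster_cup: Small black cup, 72 mm in diameter, 75 mm high. Bystander; origin at its underside.
- cream_bowl: Cream bowl, 120 mm in diameter, 60 mm high. Bystander; origin at its underside.
- pigment_jar: Blue jar with orange cap, 56 mm in diameter, 85 mm high. Bystander; origin at its underside.
- spatula: Spatula lying on the bench, 200 mm long. Bystander.
- sanding_block: Cork sanding block 90 x 55 x 35 mm. Bystander; origin at its underside.
- cast_ring: White plaster ring, 90 mm in diameter, 40 mm high. Bystander; origin at its underside.

How it is judged (in metres and radians):
On the way, in this order (a step that is already met when the one before it is completed fails the run):
1. the board leans against the mould box and has been let go (angle between board's own z axis and vertical between 0.14 and 0.65 rad and contact force between board and mould_box above 0.05 N and height (world z) of board below 0.012 m and x of board_center in the frame of mould_box between -0.035 and 0.035 m and y of board in the frame of mould_box between -0.13 and -0.045 m and angle between the x axis of board and the x axis of mould_box, either way round below 0.2 rad and contact force between board and the arm below 0.05 N and contact force between board and the fingers below 0.05 N and linear speed of board below 0.03 m/s), for 0.2 s.
2. the cap has been turned free in its seat (angle between the x axis of cap and the x axis of tank, either way round above 0.75 rad and distance between cap and tank_mouth below 0.015 m), for 0.05 s.
At the end, for the whole second after the job is handed in: Cap held by the gripper 50+ mm above the rim, within 50 mm of the neck's axis, within 0.25 rad of level. Board leans on the box's tank side at 0.14-0.65 rad, foot on the bench, centred within 35 mm, parallel within 0.2 rad, untouched. Bystanders moved under 30 mm (all of step 1 and height (world z) of cap above 0.18 m and horizontal distance between cap and tank_mouth below 0.05 m and angle between cap's own z axis and vertical below 0.25 rad and contact force between cap and the fingers above 2 N and contact force between cap and tank below 0.05 N and linear speed of cap below 0.05 m/s and distance of each of plaster_cup, cream_bowl, pigment_jar, spatula, sanding_block, cast_ring from where it was at the start of the episode below 0.03 m); the arm keeps its last pose, push and grip.
It fails at once if a bystander was pushed more than 30 mm away (distance of any of plaster_cup, cream_bowl, pigment_jar, spatula, sanding_block, cast_ring from where it was at the start of the episode above 0.03 m).
It fails at once if the board was dropped flat (angle between board's own z axis and vertical above 1.2 rad).
It also fails if it takes over 64 s, if anything falls off the work surface, if the arm or the gripper's body presses on something with over 40 N, if the wrist force passes 120 N, or if a joint passes its speed limit or range.

## Working session

There is one attempt and no reset: what is moved stays moved. The work goes in short steps, Python scripts to look and compute and a tool call to move; the robot and the scene stay as the last step left them, time stands still between calls to the robot, and variables do not carry over. Pictures are saved under pics/ and viewed, at most 10 in all, crops included, and the job is handed in when it is done.

Besides the shell and the picture viewer there is one more tool, called after "Request:" as a command line: name --argument value ..., lists and objects as JSON in quotes. drive_tool: Moves the arm, as the interface text tells. Its arguments: {"type":"object","properties":{"moves":{"type":"array"},"grip_force":{"type":"number"}},"required":["moves"]}

```bash
mkdir -p pics
cat > h.py <<'E'
import numpy as np, cv2, json
from station import env, read_camera, job_done
def snap(cam,name):
    d=read_camera(cam); cv2.imwrite(f'pics/{name}.png',d['color'][:,:,::-1])
    np.savez(f'pics/{name}.npz',**{k:np.array(d[k]) for k in('intrinsics','rvec','tvec')}); return d
def w(name,u,v,z):
    d=np.load(f'pics/{name}.npz'); R=cv2.Rodrigues(d['rvec'])[0]; t=d['tvec'].ravel()
    r=R.T@np.linalg.solve(d['intrinsics'],[u,v,1.]); c=-R.T@t
    return c+r*(z-c[2])/r[2]
def px(name,p):
    d=np.load(f'pics/{name}.npz'); return cv2.projectPoints(np.array([p],float),d['rvec'],d['tvec'],d['intrinsics'],None)[0].ravel()
E
python3 - <<'E'
from h import *
snap('top','top0');snap('scene','sc0')
print(env.sense())
E
```

```text
{'time_s': 0.1, 'qpos': array([-1.13097868e+00,  2.13283204e-01, -3.49581009e-02,  1.32350233e+00,
       -3.16830698e-05,  1.57081625e+00]), 'dq': array([-5.58408822e-04,  9.14188710e-05,  3.31075558e-03, -1.70421207e-03,
       -3.06334581e-04, -1.98061845e-03]), 'joint_efforts': array([-6.60283713e-04, -6.87249112e+01,  4.87806273e+01,  1.21967631e-02,
       -8.97374071e-05, -3.40931038e-06]), 'ee_pos': array([ 212.75368565, -452.15432652,  230.89269265]), 'ee_rot': array([-4.58791729e-04,  9.75919404e-01,  2.18130907e-01, -1.18788107e-04]), 'wrist_force': array([-0.25191497, -0.53838719, -0.06774806]), 'wrist_torque': array([ 0.04321816, -0.02420006,  0.01198766]), 'grasp_force': 0.0, 'opening': 0.9970100078201688}
```

View pics/top0.png

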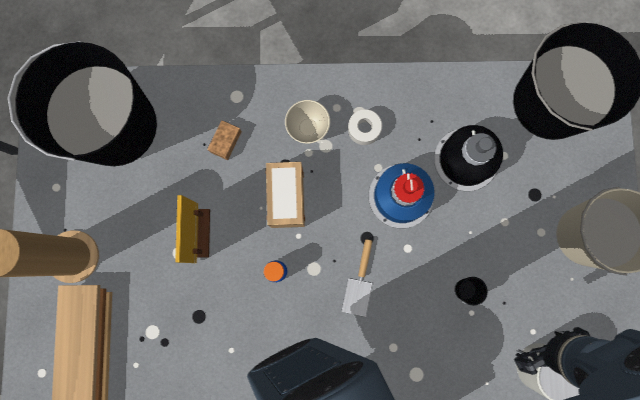

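View pics/sc0.png

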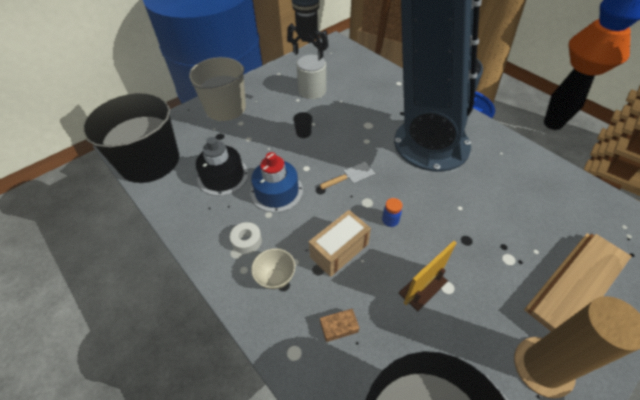

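The top view shows the board and rack at about (190,230), the mould box at (285,194), the blue tank at (402,193) and the jar at (275,271). The robot is at the bottom, with x up and y left. I'll enlarge a crop for accurate pixels.

Run:
```python
import cv2
im=cv2.imread('pics/top0.png')
a=cv2.resize(im[150:280,165:305],None,fx=4.2,fy=4.2,interpolation=cv2.INTER_CUBIC)
cv2.imwrite('pics/c1.png',a)
a=cv2.resize(im[150:235,360:445],None,fx=7,fy=7,interpolation=cv2.INTER_CUBIC)
cv2.imwrite('pics/c2.png',a)
```

```text
(no output)
```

View pics/c1.png

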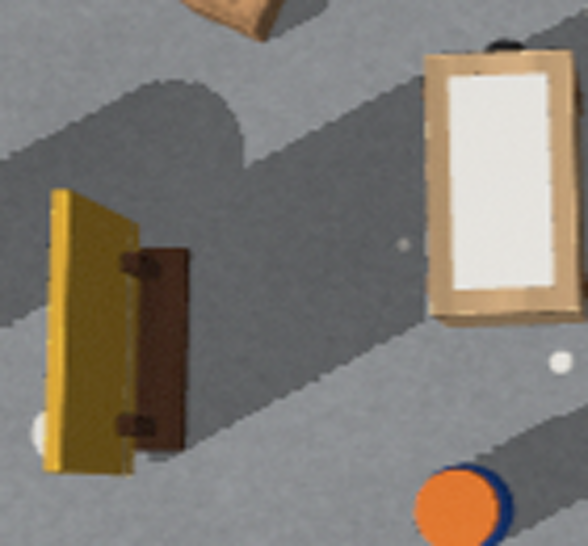

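View pics/c2.png

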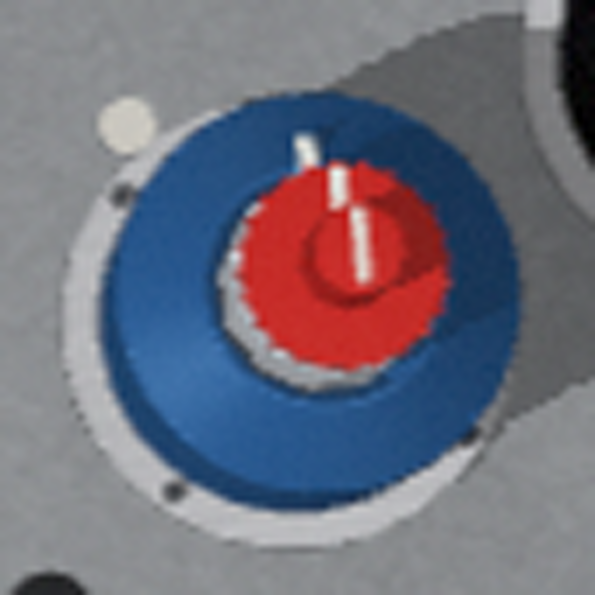

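The crop shows the board's top edge running from (60,189) to (54,470), the box top corners at about (425,56), (572,50), (580,313) and (432,317), the cap disc centred at (345,267) and the knob top at (360,245).

Run:
```python
from h import *
c1=lambda u,v,z:w('top0',165+u/4.2-.4,150+v/4.2-.4,z)
c2=lambda u,v,z:w('top0',360+u/7-.4,150+v/7-.4,z)
np.set_printoptions(precision=1,suppress=True)
B=[c1(*p,162) for p in[(51,188),(70,190),(63,470),(44,470)]];print('board',np.mean(B,0),np.array(B)[:,:2].tolist())
far=(B[0]+B[1])/2;near=(B[2]+B[3])/2;d=far-near;print(np.linalg.norm(d),np.degrees(np.arctan2(d[1],d[0])))
M=[c1(*p,90) for p in[(425,56),(572,50),(580,313),(432,317)]];print('box',np.mean(M,0),np.array(M)[:,:2].tolist())
d=M[0]+M[1]-M[2]-M[3];print(np.linalg.norm(d)/2,np.degrees(np.arctan2(d[1],d[0])),np.linalg.norm(M[0]-M[1]))
print('disc',c2(345,267,140),'knob',c2(360,245,174)); a,b=c2(357,207,174),c2(365,283,174);print('stripe',np.degrees(np.arctan2(*(a-b)[1::-1])))
print('neck r',np.linalg.norm(c2(345+103,267,140)-c2(345,267,140)))
print('jar',c1(457,507,85),'spat',w('top0',365,240,10),w('top0',357,297,5),'sparetop',w('top0',483,147,174),'bodyblue',c2(310,300,80))
d=np.load('pics/top0.npz');R=cv2.Rodrigues(d['rvec'])[0];print('cam',-R.T@d['tvec'].ravel())
s=env.sense();from scipy.spatial.transform import Rotation as Ro
q=s['ee_rot'];print(Ro.from_quat([q[1],q[2],q[3],q[0]]).as_matrix())
```

```text
board [480.1 348.3 162. ] [[560.2992313585801, 353.96402752493833], [559.0169877416934, 343.08960487776125], [400.5215317371657, 342.81429468783597], [400.6397379087056, 353.4731456275173]]
159.07793601930464 0.1379814713245955
box [571.3 103.6  90. ] [[650.0824407864984, 150.7255369254039], [652.6940979552257, 61.120100227965786], [491.8759631757375, 56.98162279822126], [490.49869562080437, 145.7504739910105]]
160.265733463501 1.6292870847377754 89.64348854716417
disc [ 573.2 -204.9  140. ] knob [ 575.1 -204.6  174. ]
stripe 4.082954288598003
neck r 35.772926715426856
jar [377.4 131.   85. ] spat [ 454.7 -104.5   10. ] [304.8 -80.7   5. ] sparetop [ 664.  -379.1  174. ] bodyblue [ 571.  -201.5   80. ]
cam [ 380.6  -13.1 1319.5]
[[ 0.9  0.4 -0. ]
 [ 0.4 -0.9  0. ]
 [-0.  -0.  -1. ]]
```

Request:
drive_tool --moves '[{"tx": 58, "ty": -61, "tz": -2, "jaw": 6}, {"tx": 58, "ty": -61, "tz": -2, "jaw": 6}, {"tx": 58, "ty": -61, "tz": -2, "jaw": 6}, {"tx": 58, "ty": -61, "tz": -2, "jaw": 6}, {"tx": 58, "ty": -61, "tz": -2, "jaw": 6}, {"tx": 58, "ty": -61, "tz": -2, "jaw": 6}, {"tx": 58, "ty": -61, "tz": -2, "jaw": 6}, {"tx": 58, "ty": -61, "tz": -2, "jaw": 6}, {"tx": 58, "ty": -61, "tz": -2, "jaw": 6}, {"tx": 58, "ty": -61, "tz": -2, "jaw": 6}]' --grip_force 60

```text
validation failed for argument at $.mo...
```

```bash
cat >> h.py <<'E'
from scipy.spatial.transform import Rotation as Ro
def to(p,R=None):
    """shift cm / turn deg in tool axes to reach world TCP p (mm), rotation R"""
    s=env.sense();q=s['ee_rot'];T=Ro.from_quat([q[1],q[2],q[3],q[0]])
    print('t',s['time_s'],'pos',s['ee_pos'].round(1),'q',np.degrees(s['qpos']).round(1),'F',s['wrist_force'].round(1),'M',s['wrist_torque'].round(2),'open',round(s['opening'],3),'gf',round(s['grasp_force'],1))
    print('T x',T.as_matrix()[:,0].round(3),'z',T.as_matrix()[:,2].round(3))
    if p is not None: print('shift cm',(T.inv().apply(np.array(p)-s['ee_pos'])/10).round(2))
    if R is not None: print('turn',np.degrees((T.inv()*R).as_rotvec()).round(2))
def tool(yaw,tilt=0):
    "tool down, tool x at yaw (deg) ; then tilt about world axis along tool x"
    D=Ro.from_euler('z',yaw,degrees=True)*Ro.from_euler('x',180+tilt,degrees=True); return D
E
python3 -c "
from h import *
to([480,348,250],tool(0.5))"
```

```text
t 0.1 pos [ 212.8 -452.2  230.9] q [-64.8  12.2  -2.   75.8  -0.   90. ] F [-0.3 -0.5 -0.1] M [ 0.04 -0.02  0.01] open 0.997 gf 0.0
T x [ 0.905  0.426 -0.   ] z [-0.     0.001 -1.   ]
shift cm [ 58.25 -61.02  -1.85]
turn [-5.00e-02  1.00e-02  2.47e+01]
```

Request:
drive_tool --moves '[{"tx": 28, "ty": -29, "tz": -2, "wx": 0, "wy": 0, "wz": 0, "jaw": 6}, {"tx": 28, "ty": -29, "tz": -2, "wx": 0, "wy": 0, "wz": 0, "jaw": 6}, {"tx": 28, "ty": -29, "tz": -2, "wx": 0, "wy": 0, "wz": 0, "jaw": 6}, {"tx": 28, "ty": -29, "tz": -2, "wx": 0, "wy": 0, "wz": 0, "jaw": 6}, {"tx": 28, "ty": -29, "tz": -2, "wx": 0, "wy": 0, "wz": 0, "jaw": 6}, {"tx": 28, "ty": -29, "tz": -2, "wx": 0, "wy": 0, "wz": 0, "jaw": 6}, {"tx": 28, "ty": -29, "tz": -2, "wx": 0, "wy": 0, "wz": 0, "jaw": 6}, {"tx": 28, "ty": -29, "tz": -2, "wx": 0, "wy": 0, "wz": 0, "jaw": 6}, {"tx": 28, "ty": -29, "tz": -2, "wx": 0, "wy": 0, "wz": 0, "jaw": 6}, {"tx": 28, "ty": -29, "tz": -2, "wx": 0, "wy": 0, "wz": 0, "jaw": 6}]' --grip_force 60

```text
time_s: 0.93
ee_pos: [342.8, -68.6, 251.4]
ee_rot: [-0.0, 0.976, 0.218, 0.0]
wrist_force: [1.0, -0.2, 0.9]
opening: 0.701
grasp_force: 0.0
```

```bash
python3 -c "
from h import *
to([480,348,250],tool(0.5))"
```

```text
t 0.9333 pos [342.8 -68.6 251.4] q [-11.3  -5.7 -18.2  77.5   0.  143.5] F [ 1.  -0.2  0.9] M [-0.07 -0.03  0.01] open 0.701 gf 0.0
T x [0.905 0.426 0.   ] z [ 0.  0. -1.]
shift cm [ 30.16 -31.85   0.15]
turn [-0.000e+00 -2.000e-02  2.471e+01]
```

Request:
drive_tool --moves '[{"tx": 30.2, "ty": -31.8, "tz": 0, "wx": 0, "wy": 0, "wz": -70, "jaw": 6}, {"tx": 30.2, "ty": -31.8, "tz": 0, "wx": 0, "wy": 0, "wz": -70, "jaw": 6}, {"tx": 30.2, "ty": -31.8, "tz": 0, "wx": 0, "wy": 0, "wz": -70, "jaw": 6}, {"tx": 30.2, "ty": -31.8, "tz": 0, "wx": 0, "wy": 0, "wz": -70, "jaw": 6}, {"tx": 30.2, "ty": -31.8, "tz": 0, "wx": 0, "wy": 0, "wz": -70, "jaw": 6}, {"tx": 30.2, "ty": -31.8, "tz": 0, "wx": 0, "wy": 0, "wz": -70, "jaw": 6}, {"tx": 30.2, "ty": -31.8, "tz": 0, "wx": 0, "wy": 0, "wz": -70, "jaw": 6}, {"tx": 30.2, "ty": -31.8, "tz": 0, "wx": 0, "wy": 0, "wz": -70, "jaw": 6}, {"tx": 30.2, "ty": -31.8, "tz": 0, "wx": 0, "wy": 0, "wz": -70, "jaw": 6}, {"tx": 30.2, "ty": -31.8, "tz": 0, "wx": 0, "wy": 0, "wz": -70, "jaw": 6}]'

```text
time_s: 1.77
ee_pos: [473.0, 324.8, 250.9]
ee_rot: [-0.0, 0.672, 0.741, -0.0]
wrist_force: [0.5, -1.0, 0.8]
opening: 0.707
grasp_force: 0.0
```

```bash
python3 -c "
from h import *
to([480,348,220],tool(180.5))"
```

```text
t 1.7667 pos [473.  324.8 250.9] q [ 34.5  21.2  13.   81.8  -0.  118.9] F [ 0.5 -1.   0.8] M [-0.04 -0.06 -0.  ] open 0.707 gf 0.0
T x [-0.098  0.995 -0.   ] z [-0. -0. -1.]
shift cm [2.24 0.92 3.08]
turn [-3.00e-02 -0.00e+00 -8.49e+01]
```

Request:
drive_tool --moves '[{"tx": 2.2, "ty": 0.9, "tz": 2, "wx": 0, "wy": 0, "wz": -70, "jaw": 5}, {"tx": 2.2, "ty": 0.9, "tz": 2, "wx": 0, "wy": 0, "wz": -70, "jaw": 5}, {"tx": 2.2, "ty": 0.9, "tz": 2, "wx": 0, "wy": 0, "wz": -70, "jaw": 5}, {"tx": 2.2, "ty": 0.9, "tz": 2, "wx": 0, "wy": 0, "wz": -70, "jaw": 5}, {"tx": 2.2, "ty": 0.9, "tz": 2, "wx": 0, "wy": 0, "wz": -70, "jaw": 5}, {"tx": 2.2, "ty": 0.9, "tz": 2, "wx": 0, "wy": 0, "wz": -70, "jaw": 5}, {"tx": 2.2, "ty": 0.9, "tz": 2, "wx": 0, "wy": 0, "wz": -70, "jaw": 5}, {"tx": 2.2, "ty": 0.9, "tz": 2, "wx": 0, "wy": 0, "wz": -70, "jaw": 5}, {"tx": 2.2, "ty": 0.9, "tz": 2, "wx": 0, "wy": 0, "wz": -70, "jaw": 5}, {"tx": 2.2, "ty": 0.9, "tz": 2, "wx": 0, "wy": 0, "wz": -70, "jaw": 5}]'

```text
time_s: 2.6
ee_pos: [479.9, 345.3, 230.9]
ee_rot: [-0.0, 0.125, 0.992, -0.0]
wrist_force: [-0.5, 0.2, -0.8]
opening: 0.587
grasp_force: 0.0
```

```bash
python3 -c "
from h import *
to([480,348,220],tool(180.3))
snap('wrist','wr1')"
```

```text
t 2.6 pos [479.9 345.3 230.9] q [35.7 23.4 13.3 80.   0.  50.2] F [-0.5  0.2 -0.8] M [0.01 0.05 0.01] open 0.587 gf 0.0
T x [-0.969  0.249  0.001] z [-0.001 -0.    -1.   ]
shift cm [0.06 0.27 1.09]
turn [ -0.03  -0.04 -14.72]
```

View pics/wr1.png

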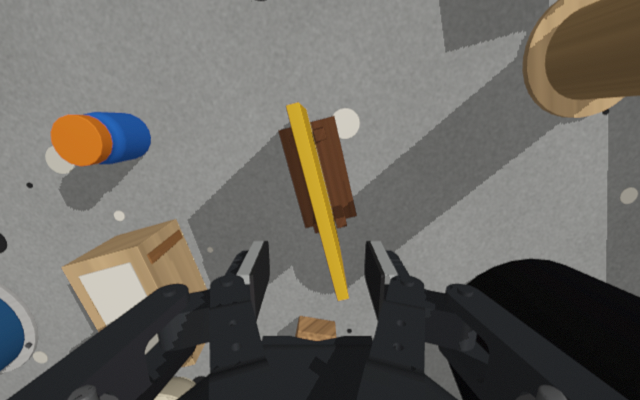

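The wrist view shows the board's top edge running from (295,105) to (342,297), lying between the fingers. I'll check it against the estimate.

```bash
python3 -c "
from h import *
a,b=w('wr1',295,106,162),w('wr1',341,297,162);print(a,b,(a+b)/2,np.linalg.norm(a-b))
c=[w('wr1',*p,90) for p in[(64,267),(177,220)]];print(c)
print('jar',w('wr1',82,140,85))"
```

```text
[400.03364773 350.30953517 162.        ] [554.56838866 346.68493471 162.        ] [477.30101819 348.49723494 162.        ] 154.5772424453564
[array([492.53090258,  60.74693316,  90.        ]), array([472.80591891, 198.77211677,  90.        ])]
jar [374.18288022 137.52384243  85.        ]
```

Request:
drive_tool --moves '[{"tx": 0.16, "ty": 0.28, "tz": 0, "wx": 0, "wy": 0, "wz": -14.7, "jaw": 5}, {"tx": 0.16, "ty": 0.28, "tz": 0, "wx": 0, "wy": 0, "wz": -14.7, "jaw": 5}, {"tx": 0.16, "ty": 0.28, "tz": 0, "wx": 0, "wy": 0, "wz": -14.7, "jaw": 5}, {"tx": 0.16, "ty": 0.28, "tz": 3, "wx": 0, "wy": 0, "wz": -14.7, "jaw": 5}, {"tx": 0.16, "ty": 0.28, "tz": 6, "wx": 0, "wy": 0, "wz": -14.7, "jaw": 5}, {"tx": 0.16, "ty": 0.28, "tz": 9, "wx": 0, "wy": 0, "wz": -14.7, "jaw": 5}, {"tx": 0.16, "ty": 0.28, "tz": 9.9, "wx": 0, "wy": 0, "wz": -14.7, "jaw": 5}, {"tx": 0.16, "ty": 0.28, "tz": 9.9, "wx": 0, "wy": 0, "wz": -14.7, "jaw": 2.5}, {"tx": 0.16, "ty": 0.28, "tz": 9.9, "wx": 0, "wy": 0, "wz": -14.7, "jaw": 1.2}, {"tx": 0.16, "ty": 0.28, "tz": 9.9, "wx": 0, "wy": 0, "wz": -14.7, "jaw": 0.5}]' --grip_force 60

```text
time_s: 3.48
ee_pos: [480.1, 349.1, 134.3]
ee_rot: [0.001, 0.002, 1.0, 0.001]
wrist_force: [-0.1, -0.3, 0.6]
opening: 0.166
grasp_force: 0.0
```

Request:
drive_tool --moves '[{"tx": 0, "ty": 0, "tz": 0, "wx": 0, "wy": 0, "wz": 0, "jaw": 0}, {"tx": 0, "ty": 0, "tz": 0, "wx": 0, "wy": 0, "wz": 0, "jaw": 0}, {"tx": 0, "ty": 0, "tz": 0, "wx": 0, "wy": 0, "wz": 0, "jaw": 0}, {"tx": 0, "ty": 0, "tz": 0, "wx": 0, "wy": 0, "wz": 0, "jaw": 0}, {"tx": 0, "ty": 0, "tz": 0, "wx": 0, "wy": 0, "wz": 0, "jaw": 0}, {"tx": 0, "ty": 0, "tz": 0, "wx": 0, "wy": 0, "wz": 0, "jaw": 0}]'

```text
time_s: 3.98
ee_pos: [480.2, 349.2, 134.4]
ee_rot: [0.001, 0.001, 1.0, 0.001]
wrist_force: [0.1, -0.5, 7.6]
opening: 0.106
grasp_force: 59.9
```

```bash
python3 -c "
from h import *
to([480,348,250],tool(180))"
```

```text
t 3.9833 pos [480.2 349.2 134.4] q [36.  24.9  1.7 66.5 -0.  36.2] F [ 0.1 -0.5  7.6] M [-0.11  0.07 -0.06] open 0.106 gf 59.9
T x [-1.     0.002 -0.003] z [ 0.003  0.002 -1.   ]
shift cm [-1.000e-02 -1.000e-01 -1.156e+01]
turn [ 0.11  0.16 -0.14]
```

Request:
drive_tool --moves '[{"tx": 0, "ty": 0, "tz": -2, "wx": 0, "wy": 0, "wz": 0, "jaw": 0}, {"tx": 0, "ty": 0, "tz": -4.5, "wx": 0, "wy": 0, "wz": 0, "jaw": 0}, {"tx": 0, "ty": 0, "tz": -7.5, "wx": 0, "wy": 0, "wz": 0, "jaw": 0}, {"tx": 0, "ty": 0, "tz": -10.5, "wx": 0, "wy": 0, "wz": 0, "jaw": 0}, {"tx": 0, "ty": 0, "tz": -12.8, "wx": 0, "wy": 0, "wz": 0, "jaw": 0}, {"tx": -1, "ty": -3, "tz": -12.8, "wx": 0, "wy": 0, "wz": 0, "jaw": 0}, {"tx": -2, "ty": -6, "tz": -12.8, "wx": 4, "wy": 0, "wz": 0, "jaw": 0}, {"tx": -3, "ty": -9, "tz": -12.8, "wx": 8, "wy": 0, "wz": 0, "jaw": 0}, {"tx": -4, "ty": -12, "tz": -12.8, "wx": 12, "wy": 0, "wz": 0, "jaw": 0}, {"tx": -5, "ty": -15, "tz": -12.8, "wx": 15, "wy": 0, "wz": 0, "jaw": 0}]'

```text
time_s: 4.82
ee_pos: [529.5, 197.4, 261.4]
ee_rot: [0.0, 0.001, 0.991, -0.132]
wrist_force: [0.4, -0.1, -3.2]
opening: 0.107
grasp_force: 59.1
```

```bash
python3 -c "
from h import *
to([573.5,57.5,240],Ro.from_euler('z',1.6,degrees=True)*Ro.from_euler('x',-20,degrees=True)*tool(180))"
```

```text
t 4.8167 pos [529.5 197.4 261.4] q [ 27.9  26.7  21.1  91.5 -13.4  28.8] F [ 0.4 -0.1 -3.2] M [ 0.44 -0.03 -0.01] open 0.107 gf 59.1
T x [-1.     0.002 -0.001] z [ 0.001 -0.262 -0.965]
shift cm [ -4.42 -12.94   5.73]
turn [ 4.84 -0.46 -1.64]
```

Request:
drive_tool --moves '[{"tx": -1.1, "ty": -3.2, "tz": 1.4, "wx": 1, "wy": 0, "wz": 0, "jaw": 0}, {"tx": -2.2, "ty": -6.4, "tz": 2.8, "wx": 2.5, "wy": 0, "wz": -0.8, "jaw": 0}, {"tx": -3.3, "ty": -9.7, "tz": 4.3, "wx": 4.8, "wy": -0.4, "wz": -1.6, "jaw": 0}, {"tx": -4.4, "ty": -12.9, "tz": 5.7, "wx": 4.8, "wy": -0.4, "wz": -1.6, "jaw": 0}, {"tx": -4.4, "ty": -12.9, "tz": 5.7, "wx": 4.8, "wy": -0.4, "wz": -1.6, "jaw": 0}, {"tx": -4.4, "ty": -12.9, "tz": 5.7, "wx": 4.8, "wy": -0.4, "wz": -1.6, "jaw": 0}]'

```text
time_s: 5.32
ee_pos: [572.9, 57.5, 239.3]
ee_rot: [0.002, -0.012, 0.985, -0.172]
wrist_force: [-0.4, 0.1, -1.6]
opening: 0.104
grasp_force: 59.5
```

```bash
python3 -c "
from h import *
to([573.5,57.5,125],Ro.from_euler('z',1.6,degrees=True)*Ro.from_euler('x',-20,degrees=True)*tool(180))
snap('top','top1'); im=cv2.imread('pics/top1.png'); cv2.imwrite('pics/c3.png',cv2.resize(im[120:260,220:360],None,fx=4.2,fy=4.2,interpolation=cv2.INTER_CUBIC))"
```

```text
t 5.3167 pos [572.9  57.5 239.3] q [ 16.1  25.3  14.7  84.6 -19.1  15.6] F [-0.4  0.1 -1.6] M [0.45 0.03 0.04] open 0.104 gf 59.5
T x [-1.    -0.024  0.001] z [ 0.007 -0.338 -0.941]
shift cm [-0.06  3.87 10.76]
turn [ 0.23 -0.12 -0.22]
```

View pics/c3.png

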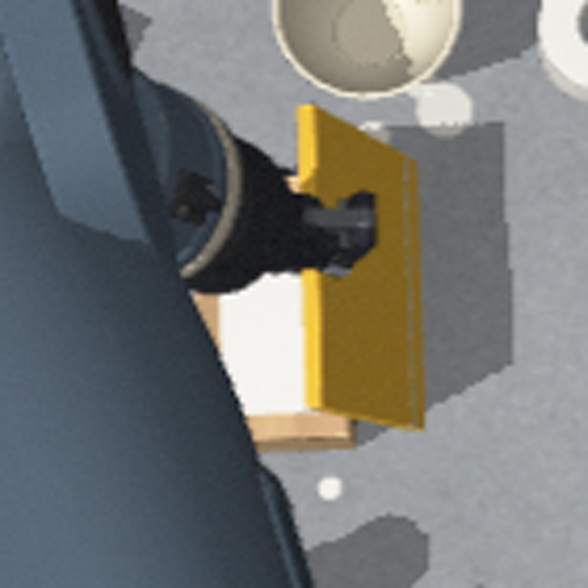

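The board is held tilted over the box's tank side. Its foot edge runs from (413,160) to (423,428), its top edge from (307,105) to (313,407).

```bash
python3 -c "
from h import *
c=lambda u,v,z:w('top1',220+u/4.2-.4,120+v/4.2-.4,z)
print('foot',c(416,160,123),c(424,430,123));print('top',c(315,108,265),c(322,408,265)); print('boxcorner',c(355,418,90), 'bowl',c(367,96,40))"
```

```text
foot [654.51757326  14.5763816  123.        ] [493.65180235  11.30062653 123.        ]
top [650.52820332  64.04828365 265.        ] [492.22543419  60.83859871 265.        ]
boxcorner [504.48018715  53.32168582  90.        ] bowl [715.52567562  47.35812752  40.        ]
```

Request:
drive_tool --moves '[{"tx": 0, "ty": 0.8, "tz": 2.2, "wx": 0.2, "wy": -0.1, "wz": -0.2, "jaw": 0}, {"tx": 0, "ty": 1.6, "tz": 4.4, "wx": 0.2, "wy": -0.1, "wz": -0.2, "jaw": 0}, {"tx": 0, "ty": 2.4, "tz": 6.6, "wx": 0.2, "wy": -0.1, "wz": -0.2, "jaw": 0}, {"tx": 0, "ty": 3.1, "tz": 8.6, "wx": 0.2, "wy": -0.1, "wz": -0.2, "jaw": 0}, {"tx": 0, "ty": 3.6, "tz": 10, "wx": 0.2, "wy": -0.1, "wz": -0.2, "jaw": 0}, {"tx": 0, "ty": 3.87, "tz": 10.76, "wx": 0.2, "wy": -0.1, "wz": -0.2, "jaw": 0}, {"tx": 0, "ty": 3.87, "tz": 10.76, "wx": 0.2, "wy": -0.1, "wz": -0.2, "jaw": 0}, {"tx": 0, "ty": 3.87, "tz": 10.76, "wx": 0.2, "wy": -0.1, "wz": -0.2, "jaw": 0}]'

```text
time_s: 6.03
ee_pos: [572.7, 59.7, 125.1]
ee_rot: [0.002, -0.016, 0.985, -0.173]
wrist_force: [-0.4, -0.5, -1.3]
opening: 0.101
grasp_force: 59.4
```

Request:
drive_tool --moves '[{"tx": 0, "ty": 0.07, "tz": 0.2, "wx": 0, "wy": 0, "wz": 0, "jaw": 0}, {"tx": 0, "ty": 0.14, "tz": 0.4, "wx": 0, "wy": 0, "wz": 0, "jaw": 0}, {"tx": 0, "ty": 0.2, "tz": 0.56, "wx": 0, "wy": 0, "wz": 0, "jaw": 0}, {"tx": 0, "ty": 0.2, "tz": 0.56, "wx": 0, "wy": 0, "wz": 0, "jaw": 0}]'

```text
time_s: 6.37
ee_pos: [572.5, 58.9, 118.4]
ee_rot: [0.002, -0.015, 0.985, -0.174]
wrist_force: [-0.0, -0.3, -2.5]
opening: 0.102
grasp_force: 59.4
```

```bash
python3 -c "
from h import *
to([573.5,57.5,116],None)"
```

```text
t 6.3667 pos [572.5  58.9 118.4] q [ 16.3  27.7   0.7  68.2 -19.3  15.4] F [-0.  -0.3 -2.5] M [ 0.47 -0.   -0.03] open 0.102 gf 59.4
T x [-1.    -0.031  0.001] z [ 0.009 -0.342 -0.94 ]
shift cm [-0.09 -0.06  0.27]
```

Not touching yet, so I'll lower a little more.

Request:
drive_tool --moves '[{"tx": 0, "ty": 0.05, "tz": 0.14, "wx": 0, "wy": 0, "wz": 0, "jaw": 0}, {"tx": 0, "ty": 0.09, "tz": 0.26, "wx": 0, "wy": 0, "wz": 0, "jaw": 0}, {"tx": 0, "ty": 0.09, "tz": 0.26, "wx": 0, "wy": 0, "wz": 0, "jaw": 0}]'

```text
time_s: 6.62
ee_pos: [572.8, 59.1, 116.5]
ee_rot: [0.003, -0.015, 0.985, -0.173]
wrist_force: [-4.7, 2.4, 10.0]
opening: 0.105
grasp_force: 61.3
```

Request:
drive_tool --moves '[{"tx": 0, "ty": 0, "tz": 0, "wx": 0, "wy": 0, "wz": 0, "jaw": 1.2}, {"tx": 0, "ty": 0, "tz": 0, "wx": 0, "wy": 0, "wz": 0, "jaw": 1.5}, {"tx": 0, "ty": 0, "tz": 0, "wx": 0, "wy": 0, "wz": 0, "jaw": 2}, {"tx": 0, "ty": 0, "tz": 0, "wx": 0, "wy": 0, "wz": 0, "jaw": 2.6}, {"tx": 0, "ty": 0, "tz": 0, "wx": 0, "wy": 0, "wz": 0, "jaw": 3.2}, {"tx": 0, "ty": 0, "tz": 0, "wx": 0, "wy": 0, "wz": 0, "jaw": 3.6}, {"tx": 0, "ty": 0, "tz": 0, "wx": 0, "wy": 0, "wz": 0, "jaw": 3.6}, {"tx": 0, "ty": 0, "tz": 0, "wx": 0, "wy": 0, "wz": 0, "jaw": 3.6}]'

```text
time_s: 7.28
ee_pos: [572.5, 58.8, 115.6]
ee_rot: [0.002, -0.015, 0.985, -0.174]
wrist_force: [-0.4, 0.5, 0.5]
opening: 0.421
grasp_force: 0.0
```

```bash
python3 -c "
from h import *
to(None)
snap('top','top2');snap('scene','sc2'); im=cv2.imread('pics/top2.png');im2=cv2.imread('pics/sc2.png'); cv2.imwrite('pics/c4.png',np.hstack([cv2.resize(im[130:250,260:360],(400,480),interpolation=cv2.INTER_CUBIC),cv2.resize(im2[180:300,280:380],(400,480),interpolation=cv2.INTER_CUBIC)]))"
```

```text
t 7.2833 pos [572.5  58.8 115.6] q [ 16.3  27.8   0.4  67.9 -19.3  15.4] F [-0.4  0.5  0.5] M [ 0.35  0.04 -0.03] open 0.421 gf 0.0
T x [-1.    -0.031  0.001] z [ 0.009 -0.342 -0.94 ]
```

View pics/c4.png

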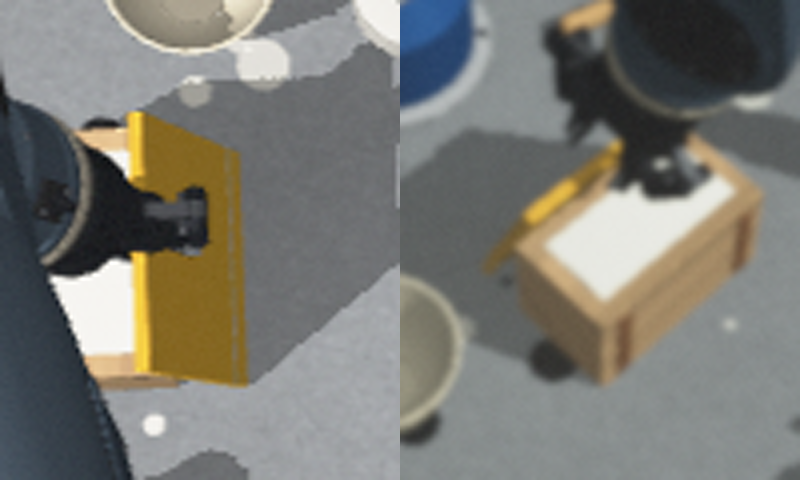

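Released and leaning on the box edge. I'll withdraw along the tool axis, then head to the tank.

Request:
drive_tool --moves '[{"tx": 0, "ty": 0, "tz": -2, "wx": 0, "wy": 0, "wz": 0, "jaw": 3.6}, {"tx": 0, "ty": 0, "tz": -5, "wx": 0, "wy": 0, "wz": 0, "jaw": 3.6}, {"tx": 0, "ty": 0, "tz": -9, "wx": 0, "wy": 0, "wz": 0, "jaw": 5}, {"tx": 0, "ty": 0, "tz": -13, "wx": 0, "wy": 0, "wz": 0, "jaw": 6}, {"tx": 0, "ty": -4, "tz": -11.5, "wx": -4, "wy": 0, "wz": 0, "jaw": 7}, {"tx": 0.1, "ty": -8, "tz": -10, "wx": -10, "wy": 0, "wz": 0, "jaw": 7}, {"tx": 0.2, "ty": -12, "tz": -8.5, "wx": -15, "wy": 0, "wz": 0, "jaw": 7}, {"tx": 0.3, "ty": -16, "tz": -7, "wx": -20, "wy": 0, "wz": 0, "jaw": 7}, {"tx": 0.4, "ty": -20, "tz": -5.5, "wx": -20, "wy": 0, "wz": 0, "jaw": 7}, {"tx": 0.6, "ty": -24, "tz": -4, "wx": -20, "wy": 0, "wz": 0, "jaw": 7}]'

```text
time_s: 8.22
ee_pos: [572.8, -134.1, 235.9]
ee_rot: [-0.0, -0.015, 1.0, 0.001]
wrist_force: [0.6, 0.2, -0.0]
opening: 0.818
grasp_force: 0.0
```

```bash
python3 -c "
from h import *
to([574.2,-204.8,230],tool(180))"
```

```text
t 8.2167 pos [ 572.8 -134.1  235.9] q [-13.2  23.   13.5  80.5   0.1 -14.9] F [ 0.6  0.2 -0. ] M [0.01 0.03 0.03] open 0.818 gf 0.0
T x [-1.    -0.029  0.   ] z [-0.     0.001 -1.   ]
shift cm [ 0.07 -7.08  0.58]
turn [ 0.06 -0.    1.68]
```

Request:
drive_tool --moves '[{"tx": 0.1, "ty": -3.5, "tz": 0.3, "wx": 0, "wy": 0, "wz": 1.7, "jaw": 7.5}, {"tx": 0.1, "ty": -7.1, "tz": 0.6, "wx": 0, "wy": 0, "wz": 1.7, "jaw": 7.5}, {"tx": 0.1, "ty": -7.1, "tz": 0.6, "wx": 0, "wy": 0, "wz": 1.7, "jaw": 7.5}, {"tx": 0.1, "ty": -7.1, "tz": 0.6, "wx": 0, "wy": 0, "wz": 1.7, "jaw": 7.5}]'

```text
time_s: 8.55
ee_pos: [574.1, -203.9, 228.9]
ee_rot: [-0.001, 0.001, 1.0, 0.0]
wrist_force: [-0.2, 1.8, 1.2]
opening: 0.877
grasp_force: 0.0
```

```bash
python3 -c "
from h import *
to([574.2,-204.8,144],tool(180))
snap('wrist','wr3');snap('top','top3')
for n,p in[('wr3',[574,-204.8,174])]:print(px(n,p))
a=cv2.imread('pics/wr3.png');b=cv2.imread('pics/top3.png')
cv2.imwrite('pics/c5.png',np.hstack([cv2.resize(a,(0,0),fx=.75,fy=.75,interpolation=cv2.INTER_AREA),cv2.resize(b[140:240,260:340],(240,300),interpolation=cv2.INTER_CUBIC)]))"
```

```text
t 8.55 pos [ 574.1 -203.9  228.9] q [-19.5  25.8  16.7  81.   -0.  -19.4] F [-0.2  1.8  1.2] M [-0.   -0.04  0.  ] open 0.877 gf 0.0
T x [-1.     0.002  0.002] z [-0.002  0.    -1.   ]
shift cm [-0.02 -0.09  8.49]
turn [ 0.01 -0.11 -0.1 ]
[315.33708324 220.5243516 ]
```

View pics/c5.png

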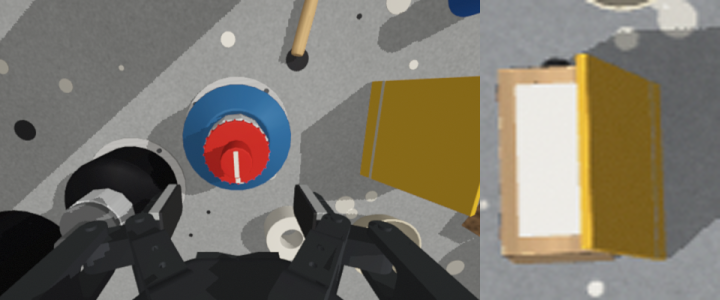

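The knob top is at about (316,217) in the wrist view; I predicted (315,220). The board is leaning cleanly, parallel and centred. Descending to grip.

Request:
drive_tool --moves '[{"tx": 0, "ty": -0.1, "tz": 3, "wx": 0, "wy": -0.1, "wz": 0, "jaw": 7.5}, {"tx": 0, "ty": -0.1, "tz": 6, "wx": 0, "wy": -0.1, "wz": 0, "jaw": 7.5}, {"tx": 0, "ty": -0.1, "tz": 8, "wx": 0, "wy": -0.1, "wz": 0, "jaw": 7.5}, {"tx": 0, "ty": -0.1, "tz": 8.4, "wx": 0, "wy": -0.1, "wz": 0, "jaw": 7}, {"tx": 0, "ty": -0.1, "tz": 8.4, "wx": 0, "wy": -0.1, "wz": 0, "jaw": 5}, {"tx": 0, "ty": -0.1, "tz": 8.4, "wx": 0, "wy": -0.1, "wz": 0, "jaw": 3.5}, {"tx": 0, "ty": -0.1, "tz": 8.4, "wx": 0, "wy": -0.1, "wz": 0, "jaw": 2}, {"tx": 0, "ty": -0.1, "tz": 8.4, "wx": 0, "wy": -0.1, "wz": 0, "jaw": 2}, {"tx": 0, "ty": -0.1, "tz": 8.4, "wx": 0, "wy": -0.1, "wz": 0, "jaw": 2}, {"tx": 0, "ty": -0.1, "tz": 8.4, "wx": 0, "wy": -0.1, "wz": 0, "jaw": 2}]' --grip_force 110

```text
time_s: 9.48
ee_pos: [575.6, -203.7, 147.8]
ee_rot: [0.002, -0.001, 1.0, -0.001]
wrist_force: [-0.7, -1.8, 7.9]
opening: 0.338
grasp_force: 108.0
```

```bash
python3 -c "
from h import *
to(None)"
```

```text
t 9.4833 pos [ 575.6 -203.7  147.8] q [-19.5  26.5   6.1  69.3  -0.  -19.5] F [-0.7 -1.8  7.9] M [-0.5   0.29  0.06] open 0.338 gf 108.0
T x [-1.    -0.001 -0.004] z [ 0.004 -0.002 -1.   ]
```

Request:
drive_tool --moves '[{"tx": 0, "ty": 0, "tz": 0, "wx": 0, "wy": 0, "wz": 3, "jaw": 2}, {"tx": 0, "ty": 0, "tz": 0, "wx": 0, "wy": 0, "wz": 6, "jaw": 2}, {"tx": 0, "ty": 0, "tz": 0, "wx": 0, "wy": 0, "wz": 9, "jaw": 2}, {"tx": 0, "ty": 0, "tz": 0, "wx": 0, "wy": 0, "wz": 9, "jaw": 2}]'

```text
time_s: 9.82
ee_pos: [575.5, -204.4, 147.9]
ee_rot: [0.002, 0.079, 0.997, -0.001]
wrist_force: [-2.2, -7.3, 8.0]
opening: 0.346
grasp_force: 108.3
```

```bash
python3 -c "
from h import *
to(None)"
```

```text
t 9.8167 pos [ 575.5 -204.4  147.9] q [-19.5  26.5   6.1  69.3  -0.1 -10.4] F [-2.2 -7.3  8. ] M [-1.56  0.48  1.02] open 0.346 gf 108.3
T x [-0.987  0.158 -0.004] z [ 0.004 -0.003 -1.   ]
```

Firm stop clockwise at 1.0 N m. I'll try the other way.

Request:
drive_tool --moves '[{"tx": 0, "ty": 0, "tz": 0, "wx": 0, "wy": 0, "wz": -4, "jaw": 2}, {"tx": 0, "ty": 0, "tz": 0, "wx": 0, "wy": 0, "wz": -8, "jaw": 2}, {"tx": 0, "ty": 0, "tz": 0, "wx": 0, "wy": 0, "wz": -12, "jaw": 2}, {"tx": 0, "ty": 0, "tz": 0, "wx": 0, "wy": 0, "wz": -16, "jaw": 2}, {"tx": 0, "ty": 0, "tz": 0, "wx": 0, "wy": 0, "wz": -20, "jaw": 2}, {"tx": 0, "ty": 0, "tz": 0, "wx": 0, "wy": 0, "wz": -25, "jaw": 2}, {"tx": 0, "ty": 0, "tz": 0, "wx": 0, "wy": 0, "wz": -30, "jaw": 2}, {"tx": 0, "ty": 0, "tz": 0, "wx": 0, "wy": 0, "wz": -30, "jaw": 2}]'

```text
time_s: 10.48
ee_pos: [575.8, -203.4, 147.8]
ee_rot: [0.002, -0.186, 0.983, -0.001]
wrist_force: [-0.2, 0.1, 8.3]
opening: 0.341
grasp_force: 108.5
```

```bash
python3 -c "
from h import *
to(None)"
```

```text
t 10.4833 pos [ 575.8 -203.4  147.8] q [-19.5  26.5   6.1  69.3   0.  -40.9] F [-0.2  0.1  8.3] M [0.13 0.06 0.14] open 0.341 gf 108.5
T x [-0.931 -0.365 -0.004] z [ 0.004 -0.001 -1.   ]
```

It turns freely this way, so I'll continue.

Request:
drive_tool --moves '[{"tx": 0, "ty": 0, "tz": 0, "wx": 0, "wy": 0, "wz": -5, "jaw": 2}, {"tx": 0, "ty": 0, "tz": 0, "wx": 0, "wy": 0, "wz": -10, "jaw": 2}, {"tx": 0, "ty": 0, "tz": 0, "wx": 0, "wy": 0, "wz": -15, "jaw": 2}, {"tx": 0, "ty": 0, "tz": 0, "wx": 0, "wy": 0, "wz": -20, "jaw": 2}, {"tx": 0, "ty": 0, "tz": 0, "wx": 0, "wy": 0, "wz": -25, "jaw": 2}, {"tx": 0, "ty": 0, "tz": 0, "wx": 0, "wy": 0, "wz": -30, "jaw": 2}, {"tx": 0, "ty": 0, "tz": 0, "wx": 0, "wy": 0, "wz": -33, "jaw": 2}, {"tx": 0, "ty": 0, "tz": 0, "wx": 0, "wy": 0, "wz": -36, "jaw": 2}, {"tx": 0, "ty": 0, "tz": 0, "wx": 0, "wy": 0, "wz": -36, "jaw": 2}]'

```text
time_s: 11.23
ee_pos: [575.6, -203.3, 147.8]
ee_rot: [0.001, -0.479, 0.878, -0.001]
wrist_force: [-0.8, 1.8, 10.2]
opening: 0.344
grasp_force: 108.6
```

```bash
python3 -c "
from h import *
to(None)"
```

```text
t 11.2333 pos [ 575.6 -203.3  147.8] q [-19.5  26.5   6.1  69.3   0.  -76.7] F [-0.8  1.8 10.2] M [0.29 0.33 0.16] open 0.344 gf 108.6
T x [-0.541 -0.841 -0.001] z [ 0.004 -0.001 -1.   ]
```

Request:
drive_tool --moves '[{"tx": 0, "ty": 0, "tz": 0, "wx": 0, "wy": 0, "wz": -2, "jaw": 2}, {"tx": 0, "ty": 0, "tz": 0, "wx": 0, "wy": 0, "wz": -3, "jaw": 2}, {"tx": 0, "ty": 0, "tz": 0, "wx": 0, "wy": 0, "wz": -3, "jaw": 2}]'

```text
time_s: 11.48
ee_pos: [575.5, -203.4, 147.8]
ee_rot: [0.001, -0.501, 0.865, -0.001]
wrist_force: [-2.0, 0.9, 9.4]
opening: 0.343
grasp_force: 108.7
```

```bash
python3 -c "
from h import *
to(None)"
```

```text
t 11.4833 pos [ 575.5 -203.4  147.8] q [-19.5  26.5   6.1  69.3   0.  -79.6] F [-2.   0.9  9.4] M [0.15 0.59 0.06] open 0.343 gf 108.7
T x [-0.498 -0.867 -0.001] z [ 0.004 -0.001 -1.   ]
```

Request:
drive_tool --moves '[{"tx": 0, "ty": 0, "tz": -0.3, "wx": 0, "wy": 0, "wz": 0, "jaw": 2}, {"tx": 0, "ty": 0, "tz": -0.6, "wx": 0, "wy": 0, "wz": 0, "jaw": 2}, {"tx": 0, "ty": 0, "tz": -0.9, "wx": 0, "wy": 0, "wz": 0, "jaw": 2}]'

```text
time_s: 11.73
ee_pos: [574.7, -203.1, 155.4]
ee_rot: [0.0, -0.5, 0.866, -0.0]
wrist_force: [-0.4, 0.1, -1.8]
opening: 0.345
grasp_force: 108.6
```

Free: only the cap's weight registers. Lifting straight up.

Request:
drive_tool --moves '[{"tx": 0, "ty": 0, "tz": -1.5, "wx": 0, "wy": 0, "wz": 0, "jaw": 2}, {"tx": 0, "ty": 0, "tz": -3, "wx": 0, "wy": 0, "wz": 0, "jaw": 2}, {"tx": 0, "ty": 0, "tz": -4.5, "wx": 0, "wy": 0, "wz": 0, "jaw": 2}, {"tx": 0, "ty": 0, "tz": -6, "wx": 0, "wy": 0, "wz": 0, "jaw": 2}, {"tx": 0, "ty": 0, "tz": -7.5, "wx": 0, "wy": 0, "wz": 0, "jaw": 2}, {"tx": 0, "ty": 0, "tz": -9, "wx": 0, "wy": 0, "wz": 0, "jaw": 2}, {"tx": 0, "ty": 0, "tz": -9.5, "wx": 0, "wy": 0, "wz": 0, "jaw": 2}, {"tx": 0, "ty": 0, "tz": -9.5, "wx": 0, "wy": 0, "wz": 0, "jaw": 2}, {"tx": 0, "ty": 0, "tz": -9.5, "wx": 0, "wy": 0, "wz": 0, "jaw": 2}, {"tx": 0, "ty": 0, "tz": -9.5, "wx": 0, "wy": 0, "wz": 0, "jaw": 2}]'

```text
time_s: 12.57
ee_pos: [574.1, -203.0, 248.5]
ee_rot: [-0.0, -0.5, 0.866, 0.0]
wrist_force: [0.5, -0.3, -1.5]
opening: 0.344
grasp_force: 108.7
```

```bash
python3 -c "
from h import *
to(None)
snap('wrist','wr4');snap('top','top4')
a=cv2.imread('pics/wr4.png');b=cv2.imread('pics/top4.png')
cv2.imwrite('pics/c6.png',np.hstack([cv2.resize(a,(400,250),interpolation=cv2.INTER_AREA),cv2.resize(b[130:255,250:450],(400,250),interpolation=cv2.INTER_CUBIC)]))"
```

```text
t 12.5667 pos [ 574.1 -203.   248.5] q [-19.5  25.8  19.5  83.7   0.  -79.5] F [ 0.5 -0.3 -1.5] M [-0.04 -0.05  0.03] open 0.344 gf 108.7
T x [-0.499 -0.867 -0.   ] z [-0.001  0.    -1.   ]
```

View pics/c6.png

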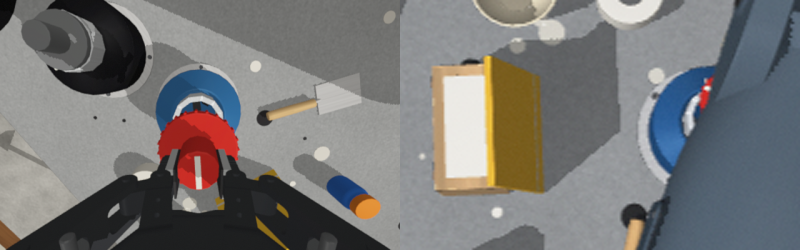

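The red cap is in the gripper at about (198,150), level and clear above the open neck at (198,105). The board still leans on the box at about (515,125). Handing in.

```bash
python3 -c "
from h import *
print(job_done())"
```

```text
the job is handed in; nothing more can be done
None
```

The job is handed in, with no verdict returned: the board leans at about 20° against the mould box's tank side, and the red cap (it loosened counter-clockwise) is held level about 100 mm above the neck.

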